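# Size the bangle and rock it off the mandrel

## Robot

A 6-joint arm with a two-finger parallel gripper is mounted at the origin on the work surface. World frame = base frame: x ahead of the robot, y to its left, z up, the work surface at z = 0. Lengths are in m, angles in degrees, forces in N, time in s.
With the tool pointing down it reaches from about 0.35 to 0.875 m from the base axis. Payload 4.2 kg.
Tool frame: the origin (TCP) lies midway between the tips of the shut fingers; the grasp point (between the pads) lies 19 mm behind it; z points along the fingers, y is the line along which they close (so a half turn about z gives the same grasp; the last joint's range is limited). The gripper opens to 87 mm and grips with 3 to 60 N. Pads are 19 mm wide; open, the fingers measure 117 mm over their backs; the gripper's body (75 mm by 190 mm) begins 51 mm behind the grasp point.
Start: joints at [90.046, 22.042, 0.453, 0, -68.411, -14.817], TCP at [0.159, 0.604, 0.223] pointing down, gripper open.
Joint ranges: [-179.83, 179.83], [-69.29, 118.12], [-61.27, 80.66], [-181.25, 117.63], [-171.15, -9.14], [-177.46, 177.46]. Speed limits (degrees/s): [159.86, 159.86, 180, 180, 180, 180].

## Interface

Orientations are given as a 3x3 rotation matrix whose columns are the frame's x, y, z axes.
In Python, from station import * gives the robot as it stands. The module is installed in compiled form; this text tells all that it offers.
- The arm moves only by the tool servo_tool, never from a script. Its argument "deltas" is a list of rows, each an object of numbers: "tx", "ty", "tz": the shift along the tool's x, y, z in mm; "ax", "ay", "az": the turn, a rotation vector about the tool's x, y, z in rad; "claw": the finger opening in mm, from 0 to 87. In form: [{"tx": .., "ty": .., "tz": .., "ax": .., "ay": .., "az": .., "claw": ..}, ...]. A call has 1 to 12 rows; each row is the pose to reach, as a shift and turn from the pose commanded when the call began, along the tool's axes at that moment; what a row does not reach only later rows make up. A row lasts 1/12 s, in which the tool goes at most 41.7 mm and 7.16 degrees, less where a joint would pass 70% of its speed; a pose out of reach is approached as far as the arm can. A call with a gripper value outside its range is refused whole. The fingers move at their own pace and stop on an object; the grip force is fixed at half the most. Time passes only in rows, so rows that repeat a pose let the fingers close. It gives the time, the measured TCP pose, the force, the opening and the grip force at its end, in the units of the state.
- sense(): the state, without advancing time (a new reading comes with each control period).
- capture(name): name is "scene" or "top" or "wrist"; returns the picture (400x640x3 uint8, blue, green, red); there is no depth.
- calibration(name): a dict with "fx", "fy", "cx", "cy" (pixels), "cam_to_world" (4x4, takes a point from camera to world coordinates); the wrist camera has in their place "hand_eye" (4x4, takes a point from camera to tool coordinates, whose origin is the TCP and whose axes are the flange's). Camera axes: x right, y down, z forward; pixel columns grow to the right and rows downward; lengths in m; the calibration is good to about 2 mm. A picture is of the moment at which its call begins: read the wrist's pose just before it. calibration takes no time and is no camera call.
- finish_job(): hands the job in; it is judged then, once.
Trained networks look in the newest picture that a camera, given by its name, has taken for a name from the list of things; names that differ only in an ending like _2 or _b are one class to them, and where a whole thing is asked for, a point or a joint stands for the part that bears it (a point fixed in the world has none). Each returns a list of dicts, best first, with "confidence" (0 to 1); they miss things now and then, are a little off and sometimes report something else, mostly with a low value. They report only what shows in the picture. A call takes as long as a camera call.
- recognise(label, camera): "xyz" ([x, y, z] in m, in the coordinates of the camera as it stood for that picture, good to about 4 mm: the middle of the surface that is visible of it).
- trace(label, camera): "mask" (400x640 bool, what is visible of it).
The state is a dict: "time_s": time; "joints": joint angles; "joint_velocities": joint speeds; "effort": joint torques, N m; "tcp_pos": TCP position; "ee_rot": TCP orientation; "wrist_force": force on the tool from outside, world axes, zero at the start; "moment": the same for the moment, N m; "gripper_width": opening from 0.0 (shut) to 1.0 (fully open); "gripper_force": force on a finger pad.
Only numpy, scipy, OpenCV 4.12 (cv2) and the standard library are available. Lean on these libraries where they do the work, as an engineer would, in place of code of your own. Each camera call takes 0.05 s, during which the arm holds its last target. There are 200 camera calls.

## Task

On the jeweller's bangle-sizing machine, give the small gold bangle its last stretch: push the hand lever all the way down to its stop and let it spring back up on its own. Then grip the bangle, which sits jammed tight on the stepped steel mandrel, and rock it side to side while easing it upward until it frees; do not yank, for the machine only stands on the desk and must not be lifted or shoved about. Finish with the bangle still held in the gripper, roughly level and still, straight above the mandrel and just clear of its top by about a finger's width, with the lever up and everything else on the desk left where it is.

Things in the scene. Friction and masses are not known exactly. Their poses are not given: they have to be found in the camera images.
- machine: Bangle-sizing machine of 4.4 kg, standing loose on rubber feet: grey base 200 x 240 mm, 24 mm high, round column, round head of radius 44 mm at height 148 to 159. Origin on the desk under the mandrel's axis; z up, y level along the lever, x across it. Steel mandrel on the head, stepped: radius 27.5 mm at height 160 to 176, 25 to 192, 23 to 213 (the bangle's step), 20 to 227, 17 to 238.
- mandrel_top (a point): Top of the nut on the mandrel's axis, 247 mm above the desk. The mandrel is split into 8 sprung jaws, each pressing outward on the bangle with 13 N and giving up to 3 mm. They hold it until it has risen some 14 mm: a straight pull of 43 N only lifts the machine; swung to and fro about a level line by 6 degrees or more (about 1 N m) it climbs with a slight pull, 1 or 2 mm a swing.
- bangle: Plain gold-coloured bangle on the mandrel: a round band of outer diameter 56 mm, inner 46 mm, 14 mm high, about 130 g. Origin at the centre of its underside, at the start 197 mm above the desk (5 mm above the ledge of the 25 mm step), on the mandrel's axis, level; z is its axis. Fingers can pass down outside it, close beside the mandrel, to 35 mm below its underside.
- lever (a joint): The hand lever: 0 is up (30 degrees above level, held by its return spring), growing as it is pushed down, 0.66 rad is its stop (8 degrees below level). It turns on a level pin 50 mm along the machine's y from the mandrel's axis, 122 mm above the desk. At the grip it takes about 8 N to start and 14 N at the stop; let go, it comes back up by itself.
- lever_grip (a point): On the axis of the lever's round black grip, 195 mm from the pin; the grip spans 140 to 253 mm from the pin, radius 12 to 15 mm. With the lever up this point is 219 mm along the machine's y from the mandrel's axis and 220 mm above the desk; at the stop 243 mm and 95 mm.
- spare: Bystander: a thinner finished gold-coloured bangle, outer diameter 66 mm, inner 59 mm, 6 mm high, lying on the white paper pad (110 x 150 x 10 mm). Origin at the centre of its underside. Leave alone.
- caliper: Bystander: a digital caliper lying on the desk, 160 mm long along its x, about 70 mm wide over the jaws, 15 mm high. Leave alone.
- loupe: Bystander: a black and steel folding loupe lying on the desk, 52 x 26 x 22 mm. Leave alone.
- tray: Bystander: black tray 110 x 150 x 35 mm with amber bottles up to 74 mm high, fixed to the desk beside the machine. Leave alone.

How it is judged:
By the outcome, as a careful person would: the job done as asked, in the order asked, and still so for the second after the job is handed in, while the arm keeps its last pose, push and grip.
It also fails if it takes over 67 s, if anything falls off the work surface, if the arm or the gripper's body presses on something with over 40 N, if the wrist force passes 120 N, or if a joint passes its speed limit or range.

## Working session

There is one attempt and no reset: what is moved stays moved. The work goes in short steps, Python scripts to look and compute and a tool call to move; the robot and the scene stay as the last step left them, time stands still between calls to the robot, and variables do not carry over. Pictures are saved under pics/ and viewed, at most 10 in all, crops included, and the job is handed in when it is done.

Besides the shell and the picture viewer there is one more tool, called as name(argument=value, ...), one argument or row to a line, values as JSON. servo_tool: Moves the arm, as the interface text tells. Its arguments: {"type":"object","properties":{"deltas":{"type":"array","items":{"type":"object","properties":{"tx":{"type":"number"},"ty":{"type":"number"},"tz":{"type":"number"},"ax":{"type":"number"},"ay":{"type":"number"},"az":{"type":"number"},"claw":{"type":"number"}}}}},"required":["deltas"]}

```bash
mkdir -p pics; python3 - <<'E'
from station import *
import cv2, numpy as np
np.set_printoptions(precision=4,suppress=True)
s=sense();print(s['time_s'],s['tcp_pos'],s['ee_rot'],s['gripper_width'])
for c in('scene','top'):
    im=capture(c);cv2.imwrite(f'pics/{c}0.png',im);k=calibration(c);M=np.array(k['cam_to_world']);print(c,k['fx'],k['cx'],k['cy'],M)
    for l in('machine','bangle','lever','mandrel_top','lever_grip','spare','tray'):
        try:
            for r in recognise(l,c)[:2]: print(l,round(r['confidence'],2),(M@np.append(r['xyz'],1))[:3])
        except Exception as e: print(l,e)
E
```

```text
0.0 [0.1592 0.6038 0.2214] [[ 0.9669 -0.2551 -0.0005]
 [-0.2551 -0.9669 -0.0022]
 [ 0.0001  0.0022 -1.    ]] 1.000543485401232
scene 418.2552976652733 320.35278740043753 208.2253506597322 [[-0.1718  0.535  -0.8272  1.2733]
 [ 0.9848  0.0725 -0.1576  0.0782]
 [-0.0244 -0.8417 -0.5393  0.6394]
 [ 0.      0.      0.      1.    ]]
machine 0.81 [0.6286 0.0425 0.0221]
bangle 0.59 [0.6349 0.0197 0.2037]
lever 0.85 [0.5522 0.1788 0.1952]
mandrel_top 0.58 [0.6283 0.0427 0.0239]
lever_grip 0.66 [0.6273 0.0418 0.0209]
spare 0.58 [0.7345 0.1813 0.0188]
spare 0.35 [0.6289 0.0379 0.0199]
tray 0.63 [ 0.6838 -0.1926  0.0209]
tray 0.35 [0.5485 0.176  0.1982]
top 450.3875721924506 324.31398643310877 199.66133479415456 [[ 0.0223 -0.9769  0.2124  0.3435]
 [-0.9997 -0.021   0.0084 -0.0802]
 [-0.0038 -0.2126 -0.9771  1.0688]
 [ 0.      0.      0.      1.    ]]
machine 0.91 [0.5764 0.0305 0.0226]
bangle 0.54 [0.5934 0.0138 0.2163]
lever 0.68 [0.5362 0.188  0.2098]
lever 0.19 [ 0.668  -0.2032  0.0247]
mandrel_top 0.81 [0.5721 0.0338 0.0215]
lever_grip 0.74 [0.5338 0.1933 0.2144]
spare 0.46 [0.7217 0.1905 0.0155]
tray 0.86 [ 0.6697 -0.2015  0.0259]
```

View pics/scene0.png

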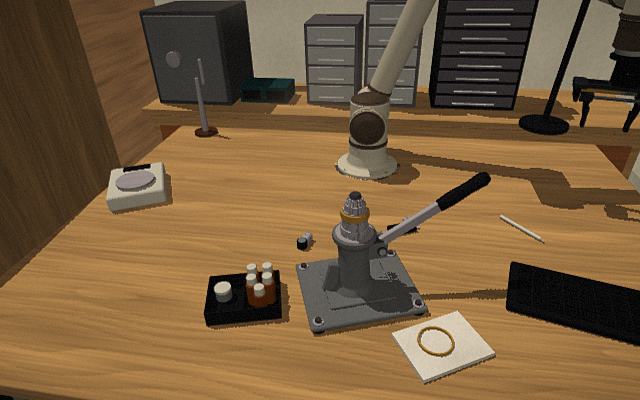

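View pics/top0.png

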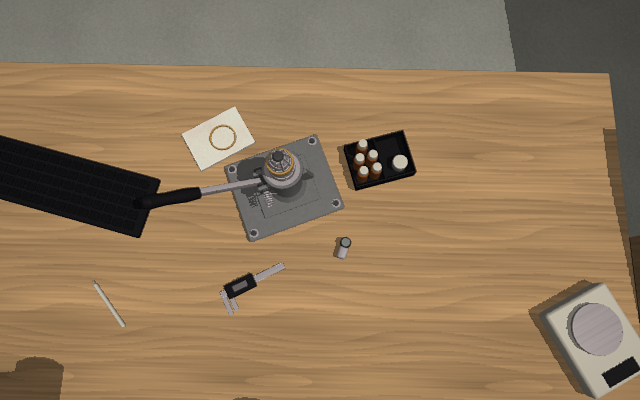

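Scene: the nut is at about (355,195), the bangle at (354,217), and the grip runs (440,208)–(488,179). Top: the nut is at (279,155) and the grip runs (200,192)–(138,204). I'll make an enlarged crop so I can fit the pose precisely.

```bash
python3 - <<'E'
import cv2, numpy as np
a=cv2.imread('pics/top0.png')[130:230,125:325];b=cv2.imread('pics/scene0.png')[165:265,310:510]
f=lambda i:cv2.resize(i,None,fx=3,fy=3,interpolation=cv2.INTER_CUBIC)
cv2.imwrite('pics/crop.png',np.vstack([f(a),f(b)])[:600])
E
```

```text
(no output)
```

View pics/crop.png

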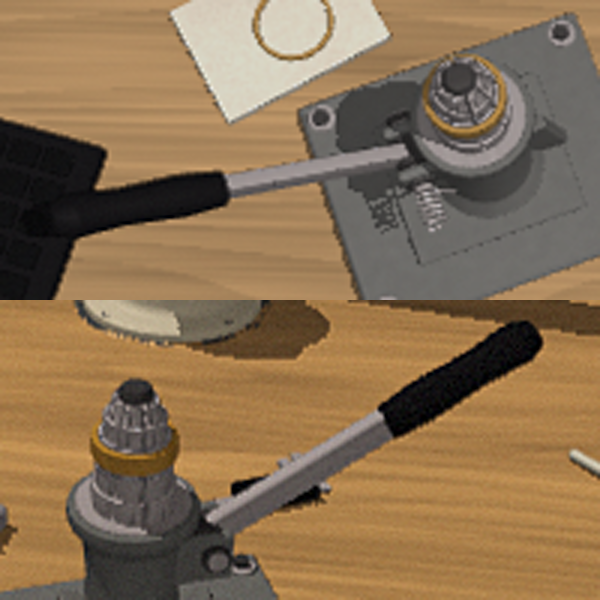

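```bash
cat > h.py <<'E'
from station import *
import numpy as np
from scipy.optimize import least_squares
np.set_printoptions(precision=4,suppress=True)
def proj(c,P):
    k=calibration(c);M=np.linalg.inv(np.array(k['cam_to_world']));q=M[:3,:3]@P+M[:3,3]
    return np.array([k['fx']*q[0]/q[2]+k['cx'],k['fy']*q[1]/q[2]+k['cy']])
def W(p,P):
    c,s=np.cos(p[2]),np.sin(p[2]);return np.array([p[0]+c*P[0]-s*P[1],p[1]+s*P[0]+c*P[1],P[2]])
E
python3 - <<'E'
from h import *
n=[0,0,.247];b=[0,0,.204];g=[0,.171,.192];e=[0,.268,.2485]
O=[('top',n,(278,155.7),1),('top',[0,0,.211],(280,161.5),.7),('top',g,(201,192.7),1),('top',e,(134,202.5),.2),
('scene',n,(355.3,194.3),1),('scene',b,(355.2,214),1),('scene',g,(440.7,205.7),1),('scene',e,(489,177.5),.6)]
r=lambda p:np.concatenate([w*(proj(c,W(p,np.array(P)))-u) for c,P,u,w in O])
s=least_squares(r,[.6,.02,.2],loss='soft_l1');p=s.x
print(p,np.degrees(p[2]));print(s.fun.reshape(-1,2) if 1 else 0)
np.save('pose.npy',p)
print('grip up',W(p,[0,.219,.22]),'stop',W(p,[0,.243,.095]))
S=sense();print(S['joints'])
for x in('scene','top'): print(x,proj(x,W(p,np.array([0,0,.204]))))
E
```

```text
[0.6071 0.018  0.3685] 21.114104372926366
[[-0.383  -0.5331]
 [-0.3355 -0.5138]
 [-1.4318 -1.2455]
 [ 1.4689 -0.1612]
 [ 0.1064 -2.6147]
 [-0.2644 -2.7997]
 [-2.2306 -0.3234]
 [ 0.0398 -1.7597]]
grip up [0.5282 0.2223 0.22  ] stop [0.5196 0.2447 0.095 ]
[ 90.0465  22.0383   0.4548  -0.0013 -68.4104 -14.8169]
scene [354.9356 211.2003]
top [279.8737 161.8039]
```

```bash
cat >> h.py <<'E'
from scipy.spatial.transform import Rotation as R
p=np.load('pose.npy')
def delta(y,z,x=0,tilt=0,p=p):
    "tool deltas to put TCP at machine (x,y,z), tool x along machine x, z down"
    S=sense();E=np.array(S['ee_rot']);c,s=np.cos(p[2]),np.sin(p[2])
    T=np.array([[c,s,0],[s,-c,0],[0,0,-1.]])@R.from_rotvec([tilt,0,0]).as_matrix()
    t=E.T@(W(p,[x,y,z])-np.array(S['tcp_pos']))*1000
    print('t',t.round(1),'a',R.from_matrix(E.T@T).as_rotvec().round(4))
def st():
    S=sense();q=np.array(S['tcp_pos']);d=q[:2]-p[:2];c,s=np.cos(p[2]),np.sin(p[2])
    print(round(S['time_s'],2),'mach',np.array([c*d[0]+s*d[1],-s*d[0]+c*d[1],q[2]])*1000,'F',np.array(S['wrist_force']),'M',np.array(S['moment']),'g',S['gripper_width'],S['gripper_force'])
E
python3 -c "
from h import *
print(calibration('wrist'))
delta(.210,.30)"
```

```text
{'fx': 354.38479751006275, 'fy': 354.38479751006275, 'cx': 317.6511244659967, 'cy': 203.1690303809193, 'hand_eye': array([[ 0.0011, -0.9677, -0.2521,  0.0691],
       [ 1.    ,  0.0008,  0.0013, -0.0001],
       [-0.0011, -0.2521,  0.9677, -0.1615],
       [ 0.    ,  0.    ,  0.    ,  1.    ]])}
t [459.4 282.7 -77.5] a [-0.0001  0.     -0.6263]
```

servo_tool(
  deltas=[
    {"tz": -40,"claw": 0},
    {"tx": 40,"ty": 24,"tz": -78,"az": -0.1,"claw": 0},
    {"tx": 75,"ty": 46,"tz": -78,"az": -0.2,"claw": 0},
    {"tx": 110,"ty": 68,"tz": -78,"az": -0.3,"claw": 0},
    {"tx": 145,"ty": 89,"tz": -78,"az": -0.4,"claw": 0},
    {"tx": 180,"ty": 111,"tz": -78,"az": -0.5,"claw": 0},
    {"tx": 215,"ty": 132,"tz": -78,"az": -0.6,"claw": 0},
    {"tx": 250,"ty": 154,"tz": -78,"az": -0.626,"claw": 0},
    {"tx": 285,"ty": 175,"tz": -78,"az": -0.626,"claw": 0},
    {"tx": 320,"ty": 197,"tz": -78,"az": -0.626,"claw": 0},
    {"tx": 355,"ty": 218,"tz": -78,"az": -0.626,"claw": 0},
    {"tx": 390,"ty": 240,"tz": -78,"az": -0.626,"claw": 0},
  ],
)

```text
schema error: expected keys tx, ty, tz, ax, ay, az, claw
```

```bash
python3 -c "
from h import *
import cv2
st();delta(.210,.30)
cv2.imwrite('pics/w1.png',capture('wrist'))"
```

```text
0.8 mach [-206.5332  708.3118  222.5976] F [-0.6511  1.0079 -1.0019] M [ 0.0007 -0.0235  0.0188] g 1.004322453781875 0.0
t [459.4 282.7 -77.5] a [-0.0001  0.     -0.6263]
```

View pics/w1.png

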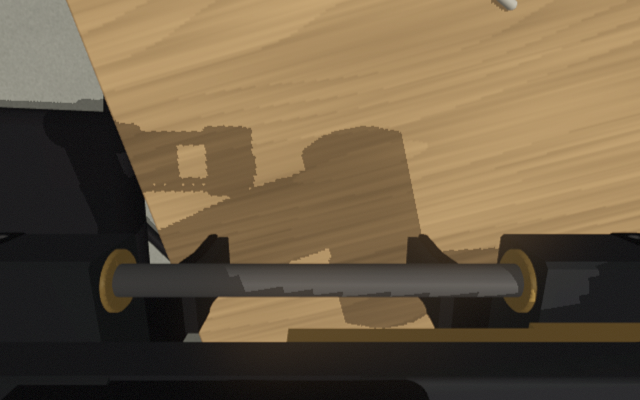

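The wrist view shows only desk, with the fingers at (210,290) and (430,290). The move was refused because every row needs all the keys.

servo_tool(
  deltas=[
    {"tx": 0,"ty": 0,"tz": -40,"ax": 0,"ay": 0,"az": 0,"claw": 0},
    {"tx": 35,"ty": 20,"tz": -60,"ax": 0,"ay": 0,"az": -0.1,"claw": 0},
    {"tx": 70,"ty": 42,"tz": -78,"ax": 0,"ay": 0,"az": -0.2,"claw": 0},
    {"tx": 105,"ty": 64,"tz": -78,"ax": 0,"ay": 0,"az": -0.3,"claw": 0},
    {"tx": 140,"ty": 86,"tz": -78,"ax": 0,"ay": 0,"az": -0.4,"claw": 0},
    {"tx": 175,"ty": 108,"tz": -78,"ax": 0,"ay": 0,"az": -0.5,"claw": 0},
    {"tx": 210,"ty": 130,"tz": -78,"ax": 0,"ay": 0,"az": -0.6,"claw": 0},
    {"tx": 245,"ty": 152,"tz": -78,"ax": 0,"ay": 0,"az": -0.626,"claw": 0},
    {"tx": 280,"ty": 174,"tz": -78,"ax": 0,"ay": 0,"az": -0.626,"claw": 0},
    {"tx": 310,"ty": 192,"tz": -78,"ax": 0,"ay": 0,"az": -0.626,"claw": 0},
    {"tx": 330,"ty": 205,"tz": -78,"ax": 0,"ay": 0,"az": -0.626,"claw": 0},
    {"tx": 340,"ty": 210,"tz": -78,"ax": 0,"ay": 0,"az": -0.626,"claw": 0},
  ],
)

```text
time_s: 1.85
tcp_pos: [0.4361, 0.3121, 0.3008]
ee_rot: [[0.934, 0.357, 0.0], [0.357, -0.934, -0.0], [0.0, 0.0, -1.0]]
wrist_force: [-0.8, -0.5, 0.2]
gripper_width: 0.172
gripper_force: 0.0
```

```bash
python3 -c "
from h import *
import cv2
st();delta(.210,.27)
cv2.imwrite('pics/w2.png',capture('wrist'))
r=trace('lever','wrist');print([(q['confidence'],q['mask'].sum()) for q in r])"
```

```text
1.85 mach [-53.5864 335.921  300.8232] F [-0.8192 -0.4763  0.1891] M [-0.1027  0.0019 -0.0064] g 0.17189045122446597 0.0
t [ 54.1 125.7  30.9] a [ 0.0002 -0.0003 -0.0038]
[(0.63, np.int64(6796)), (0.24, np.int64(28313))]
```

View pics/w2.png

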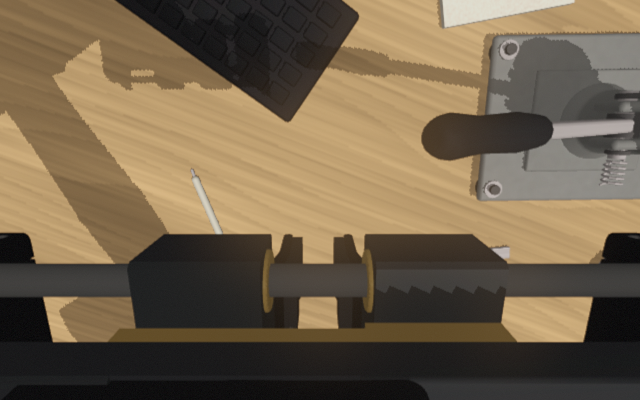

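Wrist: the grip's rounded end is at (421,137), the grip starts at (552,130), and the feet are at (509,49) and (493,189). I'll refit with these included.

```bash
python3 - <<'E'
from h import *
k=calibration('wrist');H=np.array(k['hand_eye']);S=sense()
T=np.eye(4);T[:3,:3]=S['ee_rot'];T[:3,3]=S['tcp_pos'];M=np.linalg.inv(T@H)
def pw(P):
    q=M[:3,:3]@P+M[:3,3];return np.array([k['fx']*q[0]/q[2]+k['cx'],k['fy']*q[1]/q[2]+k['cy']])
n=[0,0,.247];g=[0,.171,.192];e=[0,.269,.2485]
O=[('top',n,(278,155.7),1),('top',[0,0,.211],(280,161.5),.7),('top',g,(201,192.7),1),('scene',n,(355.3,194.3),.7),('scene',[0,0,.204],(355.2,214),.7),('scene',g,(440.7,205.7),.7),('scene',e,(489,177.5),.4),
('w',g,(552,130),1),('w',[0,.262,.2445],(431,137),.7)]
f=lambda p,c,P:pw(W(p,np.array(P))) if c=='w' else proj(c,W(p,np.array(P)))
for sel in (O,[o for o in O if o[0]!='scene'],[o for o in O if o[0]=='w']):
    s=least_squares(lambda p:np.concatenate([w*(f(p,c,P)-u) for c,P,u,w in sel]),p,loss='soft_l1')
    print(s.x,[(o[0],(f(s.x,o[0],o[1])-o[2]).round(1)) for o in O])
E
```

```text
[0.6084 0.0176 0.372 ] [('top', array([-0.2, -1.1])), ('top', array([-0.3, -1.3])), ('top', array([-1.1, -1.6])), ('scene', array([-0.2, -2.3])), ('scene', array([-0.5, -2.5])), ('scene', array([-2.5, -0.2])), ('scene', array([ 0.2, -2.9])), ('w', array([-11.6,   0.8])), ('w', array([11.7, -0.6]))]
[0.6072 0.0166 0.3663] [('top', array([ 0.3, -0.5])), ('top', array([ 0.2, -0.7])), ('top', array([-0.8, -1.4])), ('scene', array([-0.6, -2.6])), ('scene', array([-1. , -2.8])), ('scene', array([-2.9, -0.3])), ('scene', array([-0. , -2.9])), ('w', array([-11. ,   1.5])), ('w', array([12.6, -0.6]))]
[0.6135 0.0118 0.3838] [('top', array([ 3. , -3.6])), ('top', array([ 2.8, -3.7])), ('top', array([ 2.3, -3.1])), ('scene', array([-3.6, -1.1])), ('scene', array([-3.9, -1.2])), ('scene', array([-5.8,  0.5])), ('scene', array([-3.4, -2.6])), ('w', array([-1.7, -0.1])), ('w', array([23.8,  0.1]))]
```

servo_tool(
  deltas=[
    {"tx": 15,"ty": 37,"tz": 0,"ax": 0,"ay": 0,"az": 0,"claw": 0},
    {"tx": 30,"ty": 72,"tz": 0,"ax": 0,"ay": 0,"az": 0,"claw": 0},
    {"tx": 45,"ty": 106,"tz": 0,"ax": 0,"ay": 0,"az": 0,"claw": 0},
    {"tx": 54,"ty": 126,"tz": 10,"ax": 0,"ay": 0,"az": 0,"claw": 0},
    {"tx": 54,"ty": 126,"tz": 31,"ax": 0,"ay": 0,"az": 0,"claw": 0},
    {"tx": 54,"ty": 126,"tz": 31,"ax": 0,"ay": 0,"az": 0,"claw": 0},
  ],
)

```text
time_s: 2.45
tcp_pos: [0.5285, 0.216, 0.2653]
ee_rot: [[0.933, 0.359, -0.008], [0.359, -0.933, -0.003], [-0.008, 0.0, -1.0]]
wrist_force: [-0.5, -0.6, -1.5]
gripper_width: 0.004
gripper_force: 0.0
```

```bash
python3 -c "
from h import *
import cv2
st();delta(.210,.25);delta(.24,.111)
cv2.imwrite('pics/t3.png',cv2.resize(capture('top')[130:260,110:330],None,fx=3,fy=3))"
```

```text
2.45 mach [ -2.0358 213.0192 265.2735] F [-0.5148 -0.5861 -1.4836] M [-0.0669  0.089  -0.0563] g 0.004231270921168411 0.0
t [ 2.2  3.  15.3] a [ 0.0001  0.0081 -0.0017]
t [  3.2 -27.  154.3] a [ 0.0001  0.0081 -0.0017]
```

View pics/t3.png

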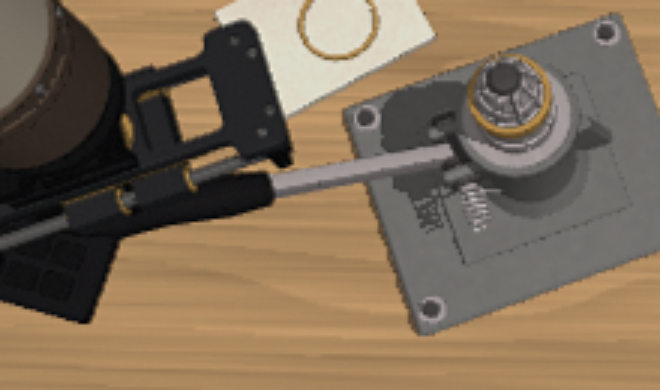

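The fingers sit over the grip, and the bangle and mandrel are untouched. Pushing down along the arc.

servo_tool(
  deltas=[
    {"tx": 0,"ty": 0,"tz": 15,"ax": 0,"ay": 0,"az": 0,"claw": 0},
    {"tx": 0,"ty": 0,"tz": 28,"ax": 0,"ay": 0,"az": 0,"claw": 0},
    {"tx": 0,"ty": -3,"tz": 40,"ax": 0,"ay": 0,"az": 0,"claw": 0},
    {"tx": 0,"ty": -8,"tz": 52,"ax": 0,"ay": 0,"az": 0,"claw": 0},
    {"tx": 0,"ty": -13,"tz": 64,"ax": 0,"ay": 0,"az": 0,"claw": 0},
    {"tx": 0,"ty": -17,"tz": 76,"ax": 0,"ay": 0,"az": 0,"claw": 0},
    {"tx": 0,"ty": -21,"tz": 88,"ax": 0,"ay": 0,"az": 0,"claw": 0},
    {"tx": 0,"ty": -24,"tz": 100,"ax": 0,"ay": 0,"az": 0,"claw": 0},
    {"tx": 0,"ty": -27,"tz": 112,"ax": 0,"ay": 0,"az": 0,"claw": 0},
    {"tx": 0,"ty": -29,"tz": 124,"ax": 0,"ay": 0,"az": 0,"claw": 0},
    {"tx": 0,"ty": -30,"tz": 134,"ax": 0,"ay": 0,"az": 0,"claw": 0},
    {"tx": 0,"ty": -30,"tz": 142,"ax": 0,"ay": 0,"az": 0,"claw": 0},
  ],
)

```text
time_s: 3.5
tcp_pos: [0.5196, 0.249, 0.1318]
ee_rot: [[0.931, 0.364, 0.005], [0.364, -0.931, 0.005], [0.006, -0.003, -1.0]]
wrist_force: [-8.8, 4.5, 15.2]
gripper_width: 0.009
gripper_force: 7.6
```

```bash
python3 -c "
from h import *
st()"
```

```text
3.5 mach [  1.5822 247.007  131.8359] F [-8.7514  4.4784 15.2388] M [ 1.5392  2.7154 -0.0385] g 0.008879387624718465 7.6281571663639625
```

servo_tool(
  deltas=[
    {"tx": 0,"ty": 1,"tz": 5,"ax": 0,"ay": 0,"az": 0,"claw": 0},
    {"tx": 0,"ty": 2,"tz": 10,"ax": 0,"ay": 0,"az": 0,"claw": 0},
    {"tx": 0,"ty": 3,"tz": 14,"ax": 0,"ay": 0,"az": 0,"claw": 0},
    {"tx": 0,"ty": 3,"tz": 17,"ax": 0,"ay": 0,"az": 0,"claw": 0},
    {"tx": 0,"ty": 3,"tz": 19,"ax": 0,"ay": 0,"az": 0,"claw": 0},
  ],
)

```text
time_s: 3.92
tcp_pos: [0.5209, 0.2479, 0.1131]
ee_rot: [[0.931, 0.364, 0.006], [0.364, -0.931, 0.008], [0.008, -0.005, -1.0]]
wrist_force: [-8.4, 8.5, 13.9]
gripper_width: 0.003
gripper_force: 7.7
```

```bash
python3 -c "
from h import *
st()
import cv2
im=capture('scene');cv2.imwrite('pics/s4.png',cv2.resize(im[150:300,280:540],None,fx=3,fy=3))"
```

```text
3.92 mach [  2.3902 245.5078 113.1257] F [-8.3995  8.5311 13.915 ] M [ 2.5943  2.8085 -0.001 ] g 0.0028955894868146047 7.651667752652429
```

View pics/s4.png

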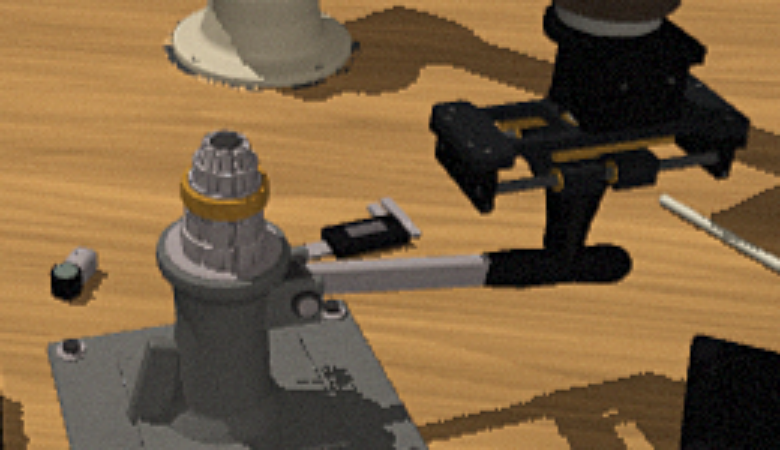

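The lever is near level, at px (440,272) to (600,262) in the crop, with the fingers on the grip. It isn't at its stop yet, so I'll push further.

servo_tool(
  deltas=[
    {"tx": 0,"ty": 1,"tz": 3,"ax": 0,"ay": 0,"az": 0,"claw": 0},
    {"tx": 0,"ty": 1,"tz": 6,"ax": 0,"ay": 0,"az": 0,"claw": 0},
    {"tx": 0,"ty": 1,"tz": 8,"ax": 0,"ay": 0,"az": 0,"claw": 0},
    {"tx": 0,"ty": 1,"tz": 8,"ax": 0,"ay": 0,"az": 0,"claw": 0},
  ],
)

```text
time_s: 4.3
tcp_pos: [0.5215, 0.2474, 0.1086]
ee_rot: [[0.931, 0.365, 0.007], [0.365, -0.931, 0.008], [0.01, -0.005, -1.0]]
wrist_force: [-15.6, 8.8, 28.4]
gripper_width: 0.001
gripper_force: 15.1
```

```bash
python3 -c "
from h import *
st()"
```

```text
4.3 mach [  2.7748 244.8825 108.5792] F [-15.6445   8.7616  28.4438] M [ 2.4652  4.8148 -0.0588] g 0.0010060288896365866 15.141017271835047
```

servo_tool(
  deltas=[
    {"tx": 0,"ty": 0,"tz": 2,"ax": 0,"ay": 0,"az": 0,"claw": 0},
    {"tx": 0,"ty": 0,"tz": 2,"ax": 0,"ay": 0,"az": 0,"claw": 0},
    {"tx": 0,"ty": 0,"tz": 2,"ax": 0,"ay": 0,"az": 0,"claw": 0},
  ],
)

```text
time_s: 4.55
tcp_pos: [0.5216, 0.2475, 0.1083]
ee_rot: [[0.931, 0.366, 0.008], [0.366, -0.931, 0.008], [0.011, -0.005, -1.0]]
wrist_force: [-19.1, 8.0, 36.0]
gripper_width: 0.006
gripper_force: 19.1
```

At the stop: z no longer changes while the force rises. Retreating up quickly so the lever springs back.

servo_tool(
  deltas=[
    {"tx": 0,"ty": 0,"tz": -30,"ax": 0,"ay": 0,"az": 0,"claw": 0},
    {"tx": 0,"ty": -3,"tz": -70,"ax": 0,"ay": 0,"az": 0,"claw": 0},
    {"tx": 0,"ty": -6,"tz": -110,"ax": 0,"ay": 0,"az": 0,"claw": 0},
    {"tx": 0,"ty": -6,"tz": -150,"ax": 0,"ay": 0,"az": 0,"claw": 0},
    {"tx": 0,"ty": -6,"tz": -190,"ax": 0,"ay": 0,"az": 0,"claw": 0},
    {"tx": 0,"ty": -6,"tz": -225,"ax": 0,"ay": 0,"az": 0,"claw": 0},
    {"tx": 0,"ty": -6,"tz": -240,"ax": 0,"ay": 0,"az": 0,"claw": 87},
    {"tx": 0,"ty": -6,"tz": -240,"ax": 0,"ay": 0,"az": 0,"claw": 87},
    {"tx": 0,"ty": -6,"tz": -240,"ax": 0,"ay": 0,"az": 0,"claw": 87},
    {"tx": 0,"ty": -6,"tz": -240,"ax": 0,"ay": 0,"az": 0,"claw": 87},
  ],
)

```text
time_s: 5.38
tcp_pos: [0.5177, 0.2471, 0.338]
ee_rot: [[0.932, 0.362, -0.001], [0.362, -0.932, -0.0], [-0.001, -0.0, -1.0]]
wrist_force: [0.2, -0.0, -0.3]
gripper_width: 0.222
gripper_force: 0.0
```

```bash
python3 -c "
from h import *
st()
import cv2
from h import *
# check lever & machine against start pictures
for c in('scene',):
    a=cv2.imread(f'pics/{c}0.png').astype(int);b=capture(c).astype(int)
    for n,(x0,x1,y0,y1) in dict(base=(300,425,260,330),mandrel=(335,375,185,235),lever=(430,490,170,220)).items():
        d=np.abs(a-b)[y0:y1,x0:x1].max(2);print(c,n,(d>50).mean())
# where is machine-x dir for camera view
delta(0,.33);delta(0,.33,x=-.12)"
```

```text
5.38 mach [ -0.8377 245.9639 338.0021] F [ 0.1636 -0.0311 -0.3422] M [-0.0444 -0.0247  0.0242] g 0.22222375041133494 0.0
scene base 0.0
scene mandrel 0.0
scene lever 0.12133333333333333
t [  0.7 245.6   7.5] a [0.0004 0.0025 0.001 ]
t [-119.3  245.5    7.8] a [0.0004 0.0025 0.001 ]
```

servo_tool(
  deltas=[
    {"tx": -8,"ty": 35,"tz": 0,"ax": 0,"ay": 0,"az": 0,"claw": 87},
    {"tx": -16,"ty": 72,"tz": 0,"ax": 0,"ay": 0,"az": 0,"claw": 87},
    {"tx": -24,"ty": 110,"tz": 0,"ax": 0,"ay": 0,"az": 0,"claw": 87},
    {"tx": -32,"ty": 148,"tz": 0,"ax": 0,"ay": 0,"az": 0,"claw": 87},
    {"tx": -40,"ty": 186,"tz": 0,"ax": 0,"ay": 0,"az": 0,"claw": 87},
    {"tx": -48,"ty": 220,"tz": 0,"ax": 0,"ay": 0,"az": 0,"claw": 87},
    {"tx": -50,"ty": 240,"tz": 0,"ax": 0,"ay": 0,"az": 0,"claw": 87},
    {"tx": -50,"ty": 246,"tz": 0,"ax": 0,"ay": 0,"az": 0,"claw": 87},
    {"tx": -50,"ty": 246,"tz": 0,"ax": 0,"ay": 0,"az": 0,"claw": 87},
    {"tx": -50,"ty": 246,"tz": 0,"ax": 0,"ay": 0,"az": 0,"claw": 87},
  ],
)

```text
time_s: 6.27
tcp_pos: [0.5604, -0.0008, 0.3375]
ee_rot: [[0.933, 0.36, -0.002], [0.36, -0.933, -0.0], [-0.002, -0.001, -1.0]]
wrist_force: [0.9, 0.0, 0.6]
gripper_width: 0.977
gripper_force: 0.0
```

```bash
python3 -c "
from h import *
st()
import cv2
a=capture('wrist');cv2.imwrite('pics/w5.png',a)
b=capture('scene');cv2.imwrite('pics/c5.png',np.vstack([a,b[140:300]])[:600])
k=calibration('wrist');S=sense();T=np.eye(4);T[:3,:3]=S['ee_rot'];T[:3,3]=S['tcp_pos'];M=np.linalg.inv(T@np.array(k['hand_eye']))
for P in ([0,0,.247],[0,0,.211]):
    q=M[:3,:3]@W(p,P)+M[:3,3];print(k['fx']*q[0]/q[2]+k['cx'],k['fy']*q[1]/q[2]+k['cy'],q[2])
"
```

```text
6.27 mach [-50.3394  -0.7069 337.4622] F [0.8857 0.0326 0.5618] M [-0.0009 -0.0356 -0.0049] g 0.9774363831706065 0.0
317.1015048125473 138.38823621450297 0.24903788260095955
317.14246602704424 134.9330571372421 0.28386011275233264
```

View pics/c5.png

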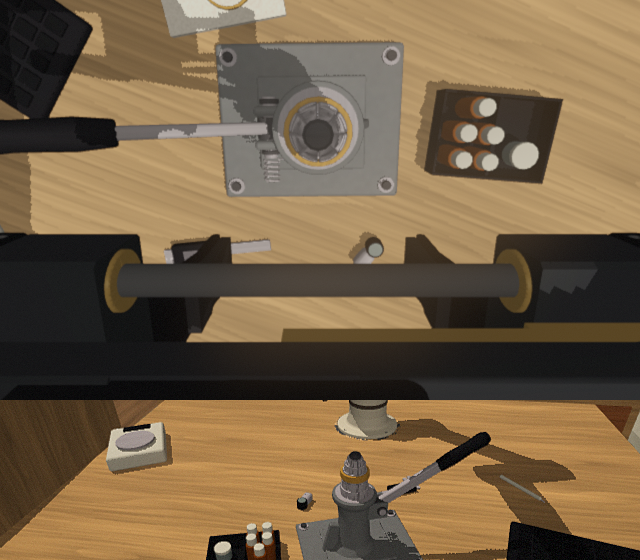

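Wrist: the nut is at (318,134.5) and the bangle centre at (318,133.5). The scene strip shows the lever back up and the machine in place. The correction is about +2 mm in machine x and −0.7 mm in y.

```bash
python3 -c "
from h import *
delta(-.0007,.188,x=.002)"
```

```text
t [ 52.2   0.8 150. ] a [-0.0003  0.001   0.0012]
```

servo_tool(
  deltas=[
    {"tx": 25,"ty": 0,"tz": 0,"ax": 0,"ay": 0,"az": 0,"claw": 87},
    {"tx": 45,"ty": 0,"tz": 0,"ax": 0,"ay": 0,"az": 0,"claw": 87},
    {"tx": 52,"ty": 0.5,"tz": 10,"ax": 0,"ay": 0,"az": 0,"claw": 87},
    {"tx": 52,"ty": 0.5,"tz": 30,"ax": 0,"ay": 0,"az": 0,"claw": 87},
    {"tx": 52,"ty": 0.5,"tz": 55,"ax": 0,"ay": 0,"az": 0,"claw": 87},
    {"tx": 52,"ty": 0.5,"tz": 80,"ax": 0,"ay": 0,"az": 0,"claw": 87},
    {"tx": 52,"ty": 0.5,"tz": 105,"ax": 0,"ay": 0,"az": 0,"claw": 87},
    {"tx": 52,"ty": 0.5,"tz": 125,"ax": 0,"ay": 0,"az": 0,"claw": 87},
    {"tx": 52,"ty": 0.5,"tz": 140,"ax": 0,"ay": 0,"az": 0,"claw": 87},
    {"tx": 52,"ty": 0.5,"tz": 149,"ax": 0,"ay": 0,"az": 0,"claw": 87},
    {"tx": 52,"ty": 0.5,"tz": 149,"ax": 0,"ay": 0,"az": 0,"claw": 87},
    {"tx": 52,"ty": 0.5,"tz": 149,"ax": 0,"ay": 0,"az": 0,"claw": 87},
  ],
)

```text
time_s: 7.37
tcp_pos: [0.6093, 0.0175, 0.1896]
ee_rot: [[0.933, 0.361, -0.0], [0.361, -0.933, -0.0], [-0.0, 0.0, -1.0]]
wrist_force: [0.6, 0.8, -0.1]
gripper_width: 0.998
gripper_force: 0.0
```

```bash
python3 -c "
from h import *
st();delta(-.0007,.188,x=.002)"
```

```text
7.37 mach [  1.8356  -1.1905 189.5924] F [ 0.6353  0.8339 -0.1322] M [-0.0346 -0.0292  0.0179] g 0.9980362884341654 0.0
t [ 0.2 -0.5  1.6] a [0.0003 0.0004 0.0007]
```

servo_tool(
  deltas=[
    {"tx": 0,"ty": 0,"tz": 0.5,"ax": 0,"ay": 0,"az": 0,"claw": 70},
    {"tx": 0,"ty": 0,"tz": 0.5,"ax": 0,"ay": 0,"az": 0,"claw": 62},
    {"tx": 0,"ty": 0,"tz": 0.5,"ax": 0,"ay": 0,"az": 0,"claw": 60},
    {"tx": 0,"ty": 0,"tz": 0.5,"ax": 0,"ay": 0,"az": 0,"claw": 57},
    {"tx": 0,"ty": 0,"tz": 0.5,"ax": 0,"ay": 0,"az": 0,"claw": 55},
    {"tx": 0,"ty": 0,"tz": 0.5,"ax": 0,"ay": 0,"az": 0,"claw": 45},
    {"tx": 0,"ty": 0,"tz": 0.5,"ax": 0,"ay": 0,"az": 0,"claw": 30},
    {"tx": 0,"ty": 0,"tz": 0.5,"ax": 0,"ay": 0,"az": 0,"claw": 30},
  ],
)

```text
time_s: 8.03
tcp_pos: [0.6092, 0.0179, 0.1894]
ee_rot: [[0.933, 0.36, 0.0], [0.36, -0.933, 0.001], [0.001, -0.001, -1.0]]
wrist_force: [-2.8, 4.3, 2.5]
gripper_width: 0.639
gripper_force: 30.4
```

```bash
python3 -c "
from h import *
st()"
```

```text
8.03 mach [  1.8672  -0.8478 189.3772] F [-2.7687  4.2549  2.4799] M [ 1.4211  0.7297 -0.0695] g 0.6387386688450197 30.410180561734705
```

servo_tool(
  deltas=[
    {"tx": 0,"ty": -1.5,"tz": 0,"ax": 0.05,"ay": 0,"az": 0,"claw": 30},
    {"tx": 0,"ty": -2.2,"tz": -0.5,"ax": 0.1,"ay": 0,"az": 0,"claw": 30},
    {"tx": 0,"ty": -2.7,"tz": -0.5,"ax": 0.14,"ay": 0,"az": 0,"claw": 30},
    {"tx": 0,"ty": -2.7,"tz": -0.5,"ax": 0.14,"ay": 0,"az": 0,"claw": 30},
  ],
)

```text
time_s: 8.37
tcp_pos: [0.6084, 0.0197, 0.1894]
ee_rot: [[0.933, 0.355, -0.051], [0.359, -0.924, 0.133], [-0.0, -0.142, -0.99]]
wrist_force: [-2.4, 5.9, 1.8]
gripper_width: 0.642
gripper_force: 30.5
```

```bash
python3 -c "
from h import *
st()"
```

```text
8.37 mach [  1.8337   1.0744 189.4046] F [-2.3955  5.8888  1.84  ] M [0.7877 0.4182 0.1289] g 0.6421901916237215 30.478992764465502
```

servo_tool(
  deltas=[
    {"tx": 0,"ty": 0.5,"tz": -0.3,"ax": -0.1,"ay": 0,"az": 0,"claw": 30},
    {"tx": 0,"ty": 1.9,"tz": -0.9,"ax": -0.2,"ay": 0,"az": 0,"claw": 30},
    {"tx": 0,"ty": 2.9,"tz": -1.6,"ax": -0.28,"ay": 0,"az": 0,"claw": 30},
    {"tx": 0,"ty": 2.9,"tz": -1.6,"ax": -0.28,"ay": 0,"az": 0,"claw": 30},
  ],
)

```text
time_s: 8.7
tcp_pos: [0.6094, 0.0165, 0.1907]
ee_rot: [[0.931, 0.361, 0.052], [0.365, -0.921, -0.136], [-0.001, 0.146, -0.989]]
wrist_force: [2.2, -3.2, -0.6]
gripper_width: 0.644
gripper_force: 30.4
```

```bash
python3 -c "
from h import *
import cv2
st()
b=capture('scene');cv2.imwrite('pics/s6.png',cv2.resize(b[150:290,290:440],None,fx=4,fy=4))"
```

```text
8.7 mach [  1.5996  -2.245  190.7471] F [ 2.1681 -3.1517 -0.5908] M [-1.3597 -0.8745 -0.0238] g 0.6439920043265716 30.404759925967255
```

View pics/s6.png

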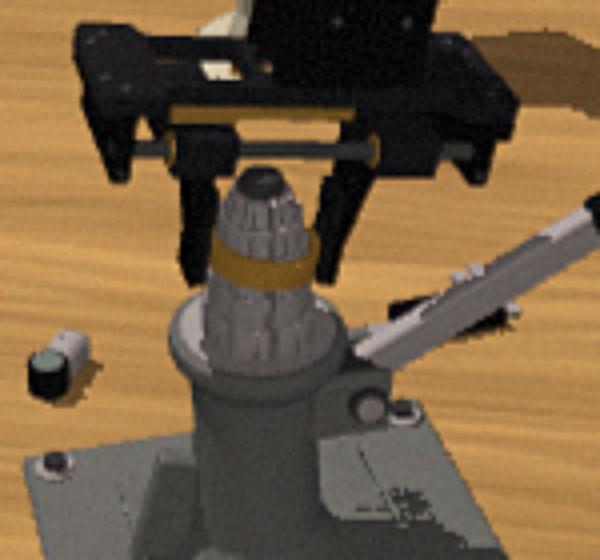

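The pads hold the bangle at about (265,260) in the crop, it tilts with the gripper, and the machine stands still. Continuing the rocking.

servo_tool(
  deltas=[
    {"tx": 0,"ty": -1.4,"tz": -0.5,"ax": 0.1,"ay": 0,"az": 0,"claw": 30},
    {"tx": 0,"ty": -2.8,"tz": -1.1,"ax": 0.2,"ay": 0,"az": 0,"claw": 30},
    {"tx": 0,"ty": -3.8,"tz": -1.8,"ax": 0.28,"ay": 0,"az": 0,"claw": 30},
    {"tx": 0,"ty": -3.8,"tz": -1.8,"ax": 0.28,"ay": 0,"az": 0,"claw": 30},
    {"tx": 0,"ty": -2.4,"tz": -1.7,"ax": 0.18,"ay": 0,"az": 0,"claw": 30},
    {"tx": 0,"ty": -1.0,"tz": -2.0,"ax": 0.08,"ay": 0,"az": 0,"claw": 30},
    {"tx": 0,"ty": 0.3,"tz": -2.5,"ax": 0,"ay": 0,"az": 0,"claw": 30},
    {"tx": 0,"ty": 0.3,"tz": -2.5,"ax": 0,"ay": 0,"az": 0,"claw": 30},
  ],
)

```text
time_s: 9.42
tcp_pos: [0.6094, 0.0167, 0.1936]
ee_rot: [[0.931, 0.361, 0.053], [0.365, -0.921, -0.137], [-0.0, 0.147, -0.989]]
wrist_force: [2.5, -5.2, 0.2]
gripper_width: 0.641
gripper_force: 30.8
```

```bash
python3 -c "
from h import *
st()
k=calibration('scene');im=capture('scene');print([(round(r['confidence'],2),(np.array(k['cam_to_world'])@np.append(r['xyz'],1))[:3]) for r in recognise('bangle','scene')[:2]])
m=trace('bangle','scene');print([(round(q['confidence'],2),np.argwhere(q['mask']).mean(0)) for q in m[:2]])"
```

```text
9.42 mach [  1.6387  -1.9963 193.5656] F [ 2.5063 -5.2321  0.1735] M [-1.7651 -0.9583 -0.1376] g 0.6414951209536986 30.80848840574845
[(0.71, array([0.6319, 0.0266, 0.2102]))]
[(0.52, array([215.5047, 356.2757]))]
```

servo_tool(
  deltas=[
    {"tx": 0,"ty": -1.4,"tz": -0.5,"ax": 0.1,"ay": 0,"az": 0,"claw": 30},
    {"tx": 0,"ty": -2.8,"tz": -1.1,"ax": 0.2,"ay": 0,"az": 0,"claw": 30},
    {"tx": 0,"ty": -3.8,"tz": -1.8,"ax": 0.28,"ay": 0,"az": 0,"claw": 30},
    {"tx": 0,"ty": -3.8,"tz": -1.8,"ax": 0.28,"ay": 0,"az": 0,"claw": 30},
    {"tx": 0,"ty": -2.4,"tz": -1.7,"ax": 0.18,"ay": 0,"az": 0,"claw": 30},
    {"tx": 0,"ty": -1.0,"tz": -2.0,"ax": 0.08,"ay": 0,"az": 0,"claw": 30},
    {"tx": 0,"ty": 0.3,"tz": -2.5,"ax": 0,"ay": 0,"az": 0,"claw": 30},
    {"tx": 0,"ty": 0.3,"tz": -2.5,"ax": 0,"ay": 0,"az": 0,"claw": 30},
    {"tx": 0,"ty": -1.2,"tz": -2.9,"ax": 0.1,"ay": 0,"az": 0,"claw": 30},
    {"tx": 0,"ty": -2.5,"tz": -3.5,"ax": 0.2,"ay": 0,"az": 0,"claw": 30},
    {"tx": 0,"ty": -3.5,"tz": -4.2,"ax": 0.28,"ay": 0,"az": 0,"claw": 30},
    {"tx": 0,"ty": -3.5,"tz": -4.2,"ax": 0.28,"ay": 0,"az": 0,"claw": 30},
  ],
)

```text
time_s: 10.57
tcp_pos: [0.6085, 0.0189, 0.1982]
ee_rot: [[0.934, 0.352, -0.051], [0.356, -0.925, 0.136], [0.001, -0.145, -0.989]]
wrist_force: [-4.6, -1.0, 6.6]
gripper_width: 0.639
gripper_force: 29.9
```

```bash
cat >> h.py <<'E'
import cv2
def gold(im):
    h=cv2.cvtColor(im[175:250,335:376],cv2.COLOR_BGR2HSV);m=cv2.inRange(h,(12,140,60),(28,255,255))
    n,l,s,c=cv2.connectedComponentsWithStats(m);i=1+np.argmax(s[1:,4]);return c[i]+[335,175],s[i]
E
python3 -c "
from h import *
st()
print(gold(cv2.imread('pics/scene0.png')));im=capture('scene');cv2.imwrite('pics/s7.png',im);print(gold(im))
a=cv2.imread('pics/scene0.png').astype(int)
print((np.abs(a-im)[260:330,300:425].max(2)>50).mean())"
```

```text
10.57 mach [  1.6613   0.3674 198.1652] F [-4.6234 -0.9753  6.63  ] M [-0.0681  1.2318  0.1306] g 0.639008136679641 29.94268570364511
(array([354.8876, 198.6867]), array([   0,    0,   41,   54, 1299], dtype=int32))
(array([356.2015, 206.0456]), array([  2,  10,  39,  44, 526], dtype=int32))
0.04468571428571429
```

```bash
cat >> h.py <<'E'
def look():
    im=capture('scene');f=lambda n:[(round(q['confidence'],2),np.argwhere(q['mask']).mean(0).round(1),np.argwhere(q['mask']).min(0),np.argwhere(q['mask']).max(0),int(q['mask'].sum())) for q in trace(n,'scene')[:2]]
    print('bangle',f('bangle'));print('machine',f('machine')[:1])
    # base shift by phase correlation of near base region vs start
    a=cv2.imread('pics/scene0.png');g=lambda i:cv2.Canny(i,60,150)[280:330,298:425].astype(np.float32)
    print('shift',cv2.phaseCorrelate(g(a),g(im)))
    v=cv2.cvtColor(im,cv2.COLOR_BGR2HSV)[:,355];print('col355 h,s,v',[(r,*map(int,v[r])) for r in range(196,230,2)])
E
python3 -c "
from h import *
v=cv2.cvtColor(cv2.imread('pics/scene0.png'),cv2.COLOR_BGR2HSV)[:,355];print([(r,*map(int,v[r])) for r in range(196,230,2)])
look()"
```

```text
[(196, 0, 11, 47), (198, 150, 40, 32), (200, 0, 15, 70), (202, 13, 24, 95), (204, 19, 22, 94), (206, 7, 24, 95), (208, 161, 12, 166), (210, 9, 29, 89), (212, 3, 24, 97), (214, 177, 27, 93), (216, 17, 120, 119), (218, 18, 201, 94), (220, 18, 192, 101), (222, 18, 195, 106), (224, 160, 16, 93), (226, 170, 26, 88), (228, 13, 33, 94)]
bangle [(0.8, array([213.7, 353.5]), array([206, 340]), array([218, 368]), 178)]
machine [(0.93, array([269., 368.]), array([173, 296]), array([333, 489]), 10821)]
shift ((0.22264464068151568, 0.2446283321781344), 0.6399323797225952)
col355 h,s,v [(196, 168, 32, 40), (198, 167, 64, 28), (200, 20, 11, 70), (202, 4, 32, 112), (204, 13, 28, 110), (206, 8, 19, 109), (208, 9, 27, 121), (210, 6, 13, 101), (212, 16, 121, 141), (214, 17, 185, 117), (216, 18, 180, 115), (218, 18, 191, 112), (220, 141, 17, 103), (222, 11, 28, 100), (224, 5, 15, 102), (226, 9, 35, 101), (228, 11, 35, 103)]
```

The gold band at column 355 has moved from rows 216–223 to 212–219, about 9 mm up. The base hasn't moved. Carrying on.

servo_tool(
  deltas=[
    {"tx": 0,"ty": 1.4,"tz": -0.5,"ax": -0.1,"ay": 0,"az": 0,"claw": 30},
    {"tx": 0,"ty": 2.8,"tz": -1.1,"ax": -0.2,"ay": 0,"az": 0,"claw": 30},
    {"tx": 0,"ty": 3.8,"tz": -1.8,"ax": -0.28,"ay": 0,"az": 0,"claw": 30},
    {"tx": 0,"ty": 3.8,"tz": -1.8,"ax": -0.28,"ay": 0,"az": 0,"claw": 30},
    {"tx": 0,"ty": 2.4,"tz": -1.7,"ax": -0.18,"ay": 0,"az": 0,"claw": 30},
    {"tx": 0,"ty": 1.0,"tz": -2.0,"ax": -0.08,"ay": 0,"az": 0,"claw": 30},
    {"tx": 0,"ty": -0.3,"tz": -2.5,"ax": 0,"ay": 0,"az": 0,"claw": 30},
    {"tx": 0,"ty": -0.3,"tz": -2.5,"ax": 0,"ay": 0,"az": 0,"claw": 30},
    {"tx": 0,"ty": 1.1,"tz": -2.9,"ax": -0.1,"ay": 0,"az": 0,"claw": 30},
    {"tx": 0,"ty": 2.5,"tz": -3.5,"ax": -0.2,"ay": 0,"az": 0,"claw": 30},
    {"tx": 0,"ty": 3.5,"tz": -4.2,"ax": -0.28,"ay": 0,"az": 0,"claw": 30},
    {"tx": 0,"ty": 3.5,"tz": -4.2,"ax": -0.28,"ay": 0,"az": 0,"claw": 30},
  ],
)

```text
time_s: 11.77
tcp_pos: [0.6088, 0.018, 0.2001]
ee_rot: [[0.931, 0.36, 0.051], [0.364, -0.922, -0.132], [-0.001, 0.141, -0.99]]
wrist_force: [2.7, -3.5, -2.0]
gripper_width: 0.638
gripper_force: 30.8
```

```bash
python3 -c "
from h import *
st();look()"
```

```text
11.77 mach [  1.6139  -0.5711 200.0783] F [ 2.7268 -3.5329 -2.0082] M [-0.7512 -0.3981 -0.0739] g 0.6379992859660208 30.790755993311905
bangle [(0.71, array([211.9, 358. ]), array([202, 343]), array([218, 370]), 220), (0.68, array([268.4, 368.3]), array([172, 296]), array([332, 490]), 11076)]
machine [(0.76, array([269.2, 368.2]), array([172, 296]), array([333, 490]), 11021)]
shift ((0.018427877165002826, 0.16537984261567118), 0.6318877097964287)
col355 h,s,v [(196, 4, 44, 41), (198, 163, 51, 35), (200, 15, 21, 72), (202, 3, 21, 108), (204, 11, 26, 107), (206, 5, 14, 110), (208, 5, 27, 125), (210, 16, 73, 94), (212, 19, 201, 113), (214, 18, 190, 118), (216, 19, 204, 115), (218, 13, 45, 101), (220, 20, 24, 97), (222, 5, 27, 103), (224, 3, 25, 102), (226, 8, 21, 99), (228, 15, 25, 104)]
```

servo_tool(
  deltas=[
    {"tx": 0,"ty": -1.4,"tz": -0.5,"ax": 0.1,"ay": 0,"az": 0,"claw": 30},
    {"tx": 0,"ty": -2.8,"tz": -1.2,"ax": 0.2,"ay": 0,"az": 0,"claw": 30},
    {"tx": 0,"ty": -3.8,"tz": -2.0,"ax": 0.28,"ay": 0,"az": 0,"claw": 30},
    {"tx": 0,"ty": -3.8,"tz": -2.0,"ax": 0.28,"ay": 0,"az": 0,"claw": 30},
    {"tx": 0,"ty": -2.4,"tz": -2.0,"ax": 0.18,"ay": 0,"az": 0,"claw": 30},
    {"tx": 0,"ty": -1.0,"tz": -2.4,"ax": 0.08,"ay": 0,"az": 0,"claw": 30},
    {"tx": 0,"ty": 0.4,"tz": -3.0,"ax": 0,"ay": 0,"az": 0,"claw": 30},
    {"tx": 0,"ty": 0.4,"tz": -3.0,"ax": 0,"ay": 0,"az": 0,"claw": 30},
    {"tx": 0,"ty": -1.0,"tz": -3.5,"ax": 0.1,"ay": 0,"az": 0,"claw": 30},
    {"tx": 0,"ty": -2.3,"tz": -4.2,"ax": 0.2,"ay": 0,"az": 0,"claw": 30},
    {"tx": 0,"ty": -3.3,"tz": -5.0,"ax": 0.28,"ay": 0,"az": 0,"claw": 30},
    {"tx": 0,"ty": -3.3,"tz": -5.0,"ax": 0.28,"ay": 0,"az": 0,"claw": 30},
  ],
)

```text
time_s: 12.92
tcp_pos: [0.6105, 0.0188, 0.2059]
ee_rot: [[0.935, 0.353, -0.047], [0.356, -0.925, 0.137], [0.005, -0.144, -0.99]]
wrist_force: [1.0, -0.3, -0.6]
gripper_width: 0.635
gripper_force: 30.8
```

```bash
python3 -c "
from h import *
st();look()"
```

```text
12.92 mach [  3.4861  -0.4772 205.9079] F [ 1.0238 -0.3405 -0.5999] M [-0.4087 -0.278  -0.0374] g 0.635258757890408 30.824598062679343
bangle [(0.79, array([209.9, 356.1]), array([198, 341]), array([216, 369]), 235)]
machine [(0.61, array([267.9, 368.7]), array([172, 296]), array([333, 490]), 11283)]
shift ((0.19437567261770283, -0.0016613333017225784), 0.6509509007632732)
col355 h,s,v [(196, 168, 33, 39), (198, 90, 6, 40), (200, 23, 15, 68), (202, 11, 31, 115), (204, 10, 28, 110), (206, 4, 18, 111), (208, 158, 9, 111), (210, 18, 202, 194), (212, 19, 183, 114), (214, 18, 174, 117), (216, 17, 153, 112), (218, 6, 12, 103), (220, 3, 25, 101), (222, 13, 31, 99), (224, 11, 26, 106), (226, 9, 33, 100), (228, 2, 32, 104)]
```

Force and moment are near zero, so the bangle is free. Levelling and easing up.

servo_tool(
  deltas=[
    {"tx": 0,"ty": 1.0,"tz": -0.7,"ax": -0.07,"ay": 0,"az": 0,"claw": 30},
    {"tx": 0,"ty": 1.8,"tz": -1.7,"ax": -0.14,"ay": 0,"az": 0,"claw": 30},
    {"tx": 0,"ty": 1.6,"tz": -3,"ax": -0.14,"ay": 0,"az": 0,"claw": 30},
    {"tx": 0,"ty": 1.4,"tz": -4.2,"ax": -0.14,"ay": 0,"az": 0,"claw": 30},
    {"tx": 0,"ty": 1.4,"tz": -4.2,"ax": -0.14,"ay": 0,"az": 0,"claw": 30},
  ],
)

```text
time_s: 13.48
tcp_pos: [0.6087, 0.0194, 0.2093]
ee_rot: [[0.933, 0.361, 0.0], [0.361, -0.933, 0.001], [0.001, -0.001, -1.0]]
wrist_force: [0.5, -0.1, -0.7]
gripper_width: 0.639
gripper_force: 30.8
```

```bash
python3 -c "
from h import *
st();look();delta(-.0007,.254,x=.002)"
```

```text
13.48 mach [  1.9455   0.7683 209.3325] F [ 0.4779 -0.1344 -0.6778] M [-0.0778 -0.0358 -0.0059] g 0.6390640448662227 30.826460547423267
bangle [(0.56, array([206.6, 357.6]), array([195, 343]), array([214, 370]), 273)]
machine [(0.96, array([269.2, 367.8]), array([173, 296]), array([332, 489]), 10886)]
shift ((0.07005397592520524, 0.21591673933014022), 0.6475143948942423)
col355 h,s,v [(196, 20, 39, 39), (198, 158, 28, 37), (200, 11, 34, 82), (202, 14, 26, 108), (204, 15, 25, 104), (206, 6, 35, 115), (208, 17, 201, 114), (210, 19, 182, 115), (212, 19, 185, 117), (214, 16, 118, 104), (216, 3, 23, 111), (218, 0, 25, 101), (220, 8, 27, 104), (222, 10, 22, 103), (224, 5, 28, 102), (226, 13, 23, 98), (228, 9, 34, 105)]
t [  0.1   0.5 -44.9] a [-0.0007 -0.0004 -0.0008]
```

servo_tool(
  deltas=[
    {"tx": 0,"ty": 0.8,"tz": -4,"ax": 0,"ay": 0,"az": 0,"claw": 30},
    {"tx": 0,"ty": 0.8,"tz": -9,"ax": 0,"ay": 0,"az": 0,"claw": 30},
    {"tx": 0,"ty": 0.8,"tz": -15,"ax": 0,"ay": 0,"az": 0,"claw": 30},
    {"tx": 0,"ty": 0.8,"tz": -22,"ax": 0,"ay": 0,"az": 0,"claw": 30},
    {"tx": 0,"ty": 0.8,"tz": -29,"ax": 0,"ay": 0,"az": 0,"claw": 30},
    {"tx": 0,"ty": 0.8,"tz": -36,"ax": 0,"ay": 0,"az": 0,"claw": 30},
    {"tx": 0,"ty": 0.8,"tz": -41,"ax": 0,"ay": 0,"az": 0,"claw": 30},
    {"tx": 0,"ty": 0.8,"tz": -44,"ax": 0,"ay": 0,"az": 0,"claw": 30},
    {"tx": 0,"ty": 0.8,"tz": -45,"ax": 0,"ay": 0,"az": 0,"claw": 30},
    {"tx": 0,"ty": 0.8,"tz": -45,"ax": 0,"ay": 0,"az": 0,"claw": 30},
    {"tx": 0,"ty": 0.8,"tz": -45,"ax": 0,"ay": 0,"az": 0,"claw": 30},
    {"tx": 0,"ty": 0.8,"tz": -45,"ax": 0,"ay": 0,"az": 0,"claw": 30},
  ],
)

```text
time_s: 14.63
tcp_pos: [0.6088, 0.0179, 0.2535]
ee_rot: [[0.933, 0.36, -0.001], [0.36, -0.933, -0.0], [-0.001, -0.0, -1.0]]
wrist_force: [0.2, -0.2, -1.5]
gripper_width: 0.643
gripper_force: 30.8
```

```bash
python3 -c "
from h import *
st()
b=capture('scene');cv2.imwrite('pics/s9.png',cv2.resize(b[130:330,290:500],None,fx=2.85,fy=2.85))"
```

```text
14.63 mach [  1.509   -0.7321 253.5395] F [ 0.1629 -0.2135 -1.4618] M [-0.0828 -0.0294  0.0076] g 0.6432956766320187 30.82660495644859
```

View pics/s9.png

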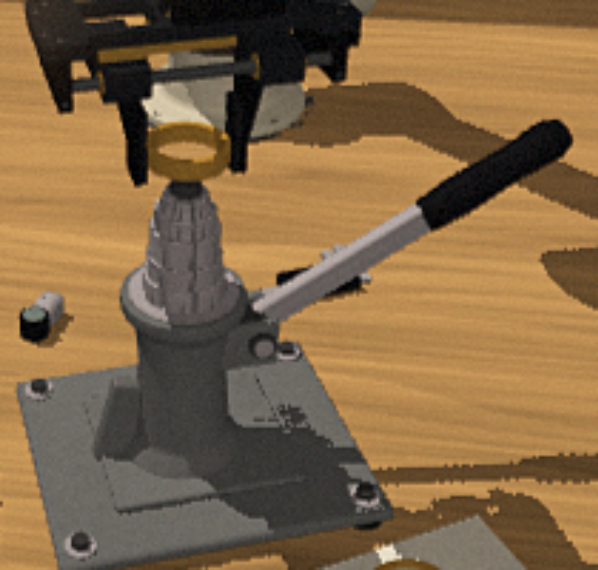

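The bangle is held level at crop (188,152), right over the nut at (187,185). Its underside is about 15 mm above the top, the lever is up, and the machine is in place.

```bash
python3 -c "
from h import *
st();print(finish_job())"
```

```text
14.68 mach [  1.5312  -0.7547 253.5563] F [-0.1055  0.2017 -1.0695] M [-0.0944 -0.0247  0.0158] g 0.6437679308746772 30.826395138558382
the job is handed in; nothing more can be done
None
```

I pushed the lever to its stop and it sprang back up. The bangle was then rocked free and is held level about 15 mm above the mandrel, the machine has not moved, and the job was handed in at 14.7 s.

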